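# Dock the button panel in the studio's sloping tray

### The arm

A 6-joint arm with a two-finger parallel gripper is mounted at the origin on the work surface. World frame = base frame: x ahead of the robot, y to its left, z up, the work surface at z = 0. Lengths are in m, angles in rad, forces in N, time in s.
With the tool pointing down it reaches from about 0.375 to 0.9 m from the base axis. Payload 3.1 kg.
Tool frame: the origin (TCP) lies on the centre line of the jaws, within the pads' length; the fingertips stand robot.tip_reach ahead of it and the grasp point (between the pads) is the TCP (robot.tip_reach is the distance from the TCP to the fingertips, in m); z points along the fingers, y is the direction in which the jaws open and shut (so a half turn about z gives the same grasp; the last joint's range is limited). The gripper opens to 87 mm and grips with 3 to 60 N. Pads are 19 mm wide; open, the fingers measure 117 mm over their backs; the gripper's body (75 mm by 190 mm) begins 51 mm behind the grasp point.
Start: joints at [1, 0.527, 1.433, -0, 1.181, -0.178], TCP at [0.239, 0.577, 0.242] pointing down, gripper open.
Joint ranges: [-3.08, 3.08], [-0.75, 2.2], [0.22, 2.44], [-1.43, 4.57], [0, 2.65], [-2.85, 2.85]. Speed limits (rad/s): [2.79, 2.79, 3.14, 3.14, 3.14, 3.14].

### API

Orientations are given as a unit quaternion [x, y, z, w].
In Python, from rig import telemetry, viewer, robot gives the robot as it stands. The module is installed in compiled form; this text tells all that it offers.
- The arm moves only by the tool step_arm, never from a script. Its argument "targets" is a list of rows, each an object of numbers: "dx", "dy", "dz": the shift along the tool's x, y, z in m; "rx", "ry", "rz": the turn, a rotation vector about the tool's x, y, z in degrees. In form: [{"dx": .., "dy": .., "dz": .., "rx": .., "ry": .., "rz": ..}, ...]. A call has exactly 5 rows; each row is the pose to reach, as a shift and turn from the pose measured when the call began, along the tool's axes at that moment; what a row does not reach only later rows make up. A row lasts 1/8 s, in which the tool goes at most 62.5 mm and 10.7 degrees, less where a joint would pass 70% of its speed; a pose out of reach is approached as far as the arm can. A call with a gripper value outside its range is refused whole. "gripper" is the opening, from 0 (shut) to 1 (fully open), set as the call begins (left out, the last holds). The fingers move at their own pace and stop on an object; "force" is the grip in N (left out, the last holds). Time passes only in rows, so rows that repeat a pose let the fingers close, or fill a call up. It gives the time, the measured TCP pose, the force and the opening at its end, in the units of the state.
- telemetry.get_obs(): the state, without advancing time (a new reading comes with each control period).
- viewer.camera(name): name is "scene" or "top"; returns a dict with "img" (384x512x3 uint8, blue, green, red), "depth" (384x512 float32, m along the optical axis (not along the pixel's ray), 0 where there is no reading), "K" (3x3 intrinsics, pixels), "k1" (the pictures are not rectified: a ray, as slopes to the right and down, at radius r is drawn at 1 + k1 r^2 times it, then the intrinsics apply), "R" (3x3) and "t" (3): a world point X has camera coordinates R X + t. Camera axes: x right, y down, z forward; pixel columns grow to the right and rows downward; lengths in m; the calibration is good to about 2 mm. A picture is of the moment at which its call begins.
- robot.hand_in(): hands the job in, once; it reports no verdict.
The state is a dict: "time": time; "q": joint angles; "joint_velocities": joint speeds; "joint_torque": joint torques, N m; "position": TCP position; "tool_rot": TCP orientation; "ft_force": force on the tool from outside, world axes, zero at the start; "moment": the same for the moment, N m; "grip_width": finger opening in m.
Only numpy, scipy, OpenCV 4.12 (cv2) and the standard library are available. Lean on these libraries where they do the work, as an engineer would, in place of code of your own. Each camera call takes 0.05 s, during which the arm holds its last target.

### The job

Pick up the grey button panel by its black handle and lay it flat, brass end downhill, on the upper part of the sloping aluminium tray, alongside the wooden rail; let go so that it slides down by itself until the orange sprung guide holds it. Then push it gently downhill the rest of the way, until it is fully home firmly against the blue stop bar and along the wooden rail, so that it bears on both, and leave it there. The stop bar is delicate: feel for it and never press or knock the panel against it with more than about 15 N; leave everything else on the table alone.

Things in the scene. Friction and masses are not known exactly. Their poses are not given: they have to be found in the camera images.
- panel_grip (a point): Loose grey button panel, a slab 130 long (its x) x 90 wide (its y) x 20 mm thick, about 0.35 kg (0.25 to 0.45), smooth underside. Along the middle of its top stands a black handle bar 70 mm long (x), 14 mm wide (y), from 20 to 56 mm above the underside. This point is in the handle, on the panel's centre line in x and y, 43 mm above the underside. x points to the brass-contact end, z up out of the button side. The buttons stand 2.5 mm proud and do not move.
- panel_nose (a point): Middle of the bottom edge of the panel's brass end (65 mm from the panel's middle along its x, at the underside). Same axes as panel_grip. The brass is only a flush facing.
- tray_top (a point): Point on the sliding surface of the fixed aluminium tray on its stand; the surface is this frame's plane z = 0, spanning x -160 to +156, y -78 to +67 mm. x points straight down the slope (24 degrees below level), y to the wooden rail (that side leans 6 degrees lower), z out of the surface. Slippery (friction 0.16 to 0.24). When home the panel lies flat, its middle at y = 0.
- rail (a point): Middle of the top inner edge of the fixed wooden rail; tray axes. It lies at x -10, y +45, z +16 mm from tray_top: the rail's inner face is y = +45, 16 mm high, from x -150 to +130 mm.
- guide_mid (a point): Where the orange sprung guide begins to be straight (on its face when free): x +50, y -40, z +10 mm from tray_top, tray axes. Bar 6 to 14 mm high, flared uphill to x +11, y -64, straight to x +76. It yields to -y (2 N free, 4 N with the panel in). Gravity alone stalls here, brass end about x +35 to +75; pushing on takes 2 to 8 N. Its black mount (x +18 to +78, y beyond -65) is 18 mm high.
- stop_low (a point): Point on the tray surface at x +95 mm from tray_top, tray axes: the furthest uphill that the blue stop bar's uphill face can be. The rigid bar (80 mm across y, 22 high, 12 thick, centred on y = 0) is set anew each time, its face from 0 to 30 mm downhill of this point; it is not measured: feel or look for it.
- cue_lamp: Bystander: red lamp with white cap, 74 mm square, 83 mm high; origin under its centre.
- mug: Bystander: blue mug, 80 mm across, 95 mm high, handle at its +y; origin under its centre.
- figurine: Bystander: small dark red elephant figurine, about 90 x 32 x 55 mm; origin under its centre.
- pen_a: Bystander: red pen, 115 x 11 x 10 mm and a steel tip, lying; origin under its middle.
- pen_b: Bystander: second red pen, the same.
- blank: Bystander: dark steel blanking plate without handle or buttons, 130 x 90 x 12 mm; origin under its centre.
- driver: Bystander: yellow-handled screwdriver, 160 mm, lying; origin near its middle.
Not all that is in view belongs to the job. There is more than one size of the part that bears panel_grip; the job needs the smaller.

How it is judged:
By the outcome, as a careful person would: the job done as asked, in the order asked, and still so for the second after the job is handed in, with the robot touching nothing.
It also fails if it takes over 58 s, if anything falls off the work surface, if the arm or the gripper's body presses on something with over 40 N, if the wrist force passes 120 N, or if a joint passes its speed limit or range.

## Working session

There is one attempt and no reset: what is moved stays moved. The work goes in short steps, Python scripts to look and compute and a tool call to move; the robot and the scene stay as the last step left them, time stands still between calls to the robot, and variables do not carry over. Pictures are saved under pics/ and viewed, and the job is handed in when it is done.

Besides the shell and the picture viewer there is one more tool, called after "Call:" as name(argument=value, ...), one argument or row to a line, values as JSON. step_arm: Moves the arm, as the interface text tells. Its arguments: {"type":"object","properties":{"targets":{"type":"array"},"gripper":{"type":"number"},"force":{"type":"number"}},"required":["targets"]}

```bash
mkdir -p pics; cat > h.py <<'E'
import numpy as np, cv2
from rig import telemetry, viewer, robot
from scipy.spatial.transform import Rotation as Ro
def grab(name,tag):
    c=viewer.camera(name); cv2.imwrite(f'pics/{tag}_{name}.png',c['img']); np.savez(f'{tag}_{name}.npz',**c); return c
def load(tag,name): return dict(np.load(f'{tag}_{name}.npz'))
def ray(c,u,v):
    K=c['K']; d=np.array([[[u,v]]],float)
    p=cv2.undistortPoints(d,K,np.array([float(c['k1']),0,0,0]))[0,0]
    return np.array([p[0],p[1],1.0])
def pt(c,u,v,z=None):
    r=ray(c,u,v); 
    Rw=c['R'].T; o=-Rw@c['t']; d=Rw@r
    if z is None: s=np.median(c['depth'][int(v)-1:int(v)+2,int(u)-1:int(u)+2])
    else: s=(z-o[2])/d[2]
    return o+s*d
def cloud(c):
    h,w=c['depth'].shape; vv,uu=np.mgrid[:h,:w]
    p=cv2.undistortPoints(np.stack([uu,vv],-1).reshape(-1,1,2).astype(float),c['K'],np.array([float(c['k1']),0,0,0]))[:,0]
    s=c['depth'].reshape(-1,1); P=np.c_[p,np.ones(len(p))]*s
    X=(P-c['t'])@c['R']; X[s[:,0]==0]=np.nan
    return X.reshape(h,w,3)
def proj(c,X):
    x=c['R']@X+c['t']; a=x[:2]/x[2]; a=a*(1+c['k1']*(a@a)); return c['K'][:2,:2]@a+c['K'][:2,2]
E
python3 - <<'E'
from h import *
for n in('scene','top'):
    c=grab(n,'a'); print(n,c['K'].tolist(),c['k1'],(-c['R'].T@c['t']).round(3))
o=telemetry.get_obs()
for k in o: print(k,o[k])
print(robot.tip_reach)
for n in('scene','top'):
    cv2.imwrite(f'pics/a_{n}_big.png',cv2.resize(cv2.imread(f'pics/a_{n}.png'),(800,600),interpolation=cv2.INTER_CUBIC))
E
```

```text
scene [[367.25528166881656, 0.0, 253.8685195538625], [0.0, 367.25528166881656, 195.1948414801543], [0.0, 0.0, 1.0]] -0.04772380620582124 [ 0.809 -0.654  1.008]
top [[446.24987177677906, 0.0, 253.97907762753653], [0.0, 446.24987177677906, 192.08962972039805], [0.0, 0.0, 1.0]] 0.04593579298155838 [ 0.355 -0.159  1.316]
time 0.1
q [ 9.99500732e-01  5.28344498e-01  1.43377714e+00  3.38752766e-06
  1.18143298e+00 -1.78488328e-01]
joint_velocities [ 0.00040579 -0.00182062 -0.00350074 -0.00149194  0.00213992  0.00070283]
joint_torque [-3.81987229e-04 -4.40984881e+01 -1.77150124e+01  6.34642085e-02
  5.34262578e-02 -5.18175898e-05]
position [0.23885718 0.57687243 0.24068616]
tool_rot [ 1.95143913e-01  9.80774128e-01 -9.12278805e-04 -3.60666618e-04]
ft_force [ 0.11891066  0.73081047 -0.39031394]
moment [ 0.0267344  -0.0149087  -0.03909385]
grip_width 0.08696347467062289
0.019
```

View pics/a_scene_big.png

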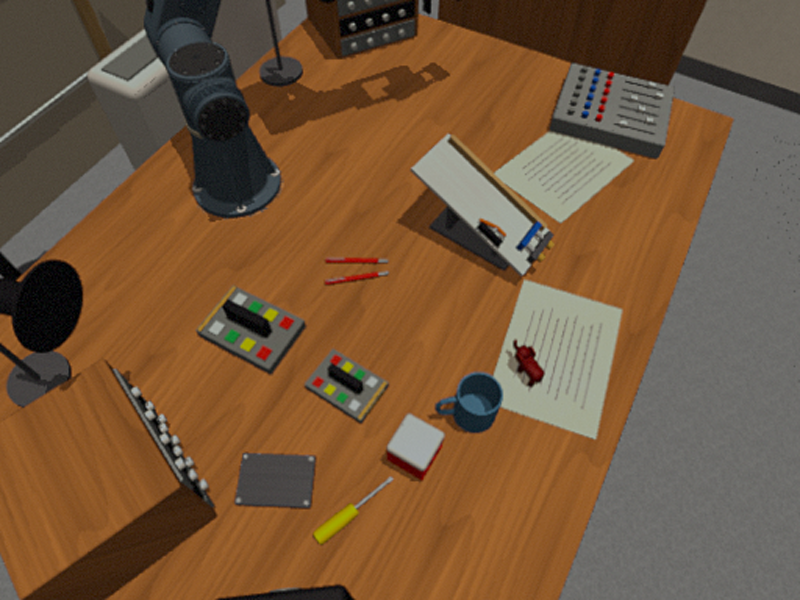

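View pics/a_top_big.png

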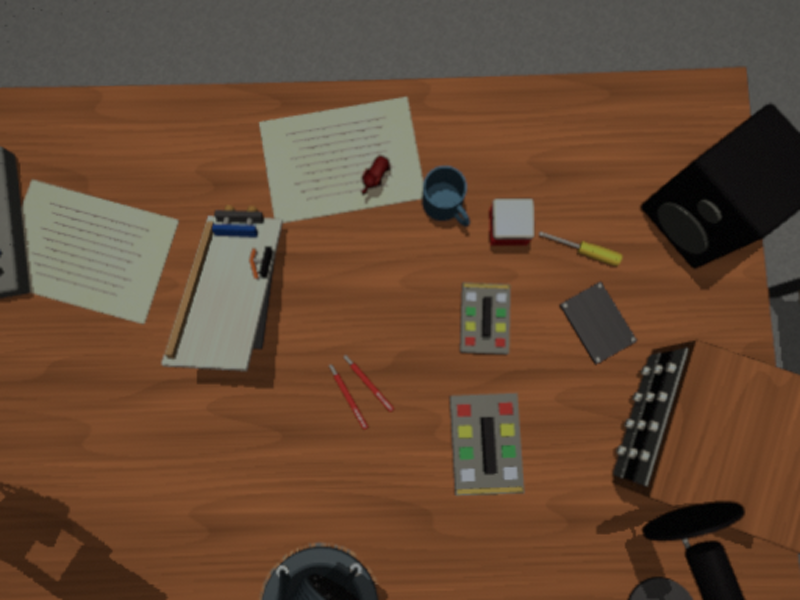

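In the top view (800 px scale), the things that could be taken for the panel are the small panel at (486,318) with brass at its upper end, the large panel at (487,445) with brass at its lower end, and the dark blank at (598,322), which has no handle. The smaller one, (486,318), looks like the right one. Next I check its size in a crop and measure the tray.

```bash
python3 - <<'E'
from h import *
c=load('a','top'); im=c['img']; X=cloud(c)
# panel corners by height mask 
z=X[...,2]
reg=np.zeros(z.shape,bool); reg[175:232,285:335]=1
reg2=np.zeros(z.shape,bool); reg2[245:322,280:345]=1
for n,r in(('small',reg),('large',reg2)):
    m=(r&(z>0.011)).astype(np.uint8)
    cs,_=cv2.findContours(m,cv2.RETR_EXTERNAL,cv2.CHAIN_APPROX_NONE); k=max(cs,key=cv2.contourArea)
    pts=X[m>0]; body=pts[(pts[:,2]<.03)]
    P=np.array([pt(c,u,v,0.02)[:2] for u,v in k[:,0]])
    print(n,cv2.minAreaRect((P*1000).astype(np.float32)),np.median(body[:,2]),pts[:,2].max())
    h=X[(r&(z>0.045))]; print(' handle',cv2.minAreaRect((h[:,:2]*1000).astype(np.float32)),np.median(h[:,2]))
cv2.imwrite('pics/crop1.png',cv2.resize(im[165:330,270:420],None,fx=4,fy=3.6,interpolation=cv2.INTER_CUBIC))
# tray plane
ok=np.zeros(z.shape,bool); ok[150:225,130:165]=1
p=X[ok&(z>.03)]; 
for _ in range(4):
    cen=p.mean(0); u,s,v=np.linalg.svd(p-cen,full_matrices=False); n=v[2]*np.sign(v[2][2]); d=(p-cen)@n; p=p[abs(d)<.006]
print('tray n',n,'cen',cen,'rms',d.std(),len(p), 'tilt',np.degrees(np.arccos(n[2])))
cv2.imwrite('pics/crop2.png',cv2.resize(im[125:245,95:190],None,fx=6,fy=5,interpolation=cv2.INTER_CUBIC))
s=load('a','scene')['img']
cv2.imwrite('pics/crop3.png',cv2.resize(s[80:180,255:360],None,fx=6,fy=6,interpolation=cv2.INTER_CUBIC))
E
```

```text
small ((506.5244140625, -315.1778564453125), (93.30709838867188, 130.1358184814453), 86.11160278320312) 0.019896810919364717 0.06177119756671878
 handle ((506.55767822265625, -316.3147277832031), (14.147149085998535, 69.98075866699219), 84.7681884765625) 0.05518937132367855
large ((277.22467041015625, -307.91070556640625), (176.8234405517578, 123.70439910888672), 0.8005431890487671) 0.02665871230569154 0.08279491243302509
 handle ((278.30401611328125, -307.59368896484375), (93.26123046875, 19.43941879272461), 1.0059266090393066) 0.0748249671257078
tray n [0.41141443 0.05131346 0.9100028 ] cen [0.55280622 0.14112177 0.10705669] rms 0.0019762968355422983 2434 tilt 24.494261674485884
```

```bash
ls -la pics
```

```text
total 2488
drwxr-xr-x 2 agent agent   4096 Dec  6 13:06 .
drwxr-xr-x 3 agent agent   4096 Dec  6 13:06 ..
-rw-r--r-- 1 agent agent 329294 Dec  6 13:06 a_scene.png
-rw-r--r-- 1 agent agent 685056 Dec  6 13:06 a_scene_big.png
-rw-r--r-- 1 agent agent 211816 Dec  6 13:06 a_top.png
-rw-r--r-- 1 agent agent 445062 Dec  6 13:06 a_top_big.png
-rw-r--r-- 1 agent agent 250394 Dec  6 13:06 crop1.png
-rw-r--r-- 1 agent agent 233211 Dec  6 13:06 crop2.png
-rw-r--r-- 1 agent agent 368930 Dec  6 13:06 crop3.png
```

View pics/crop1.png

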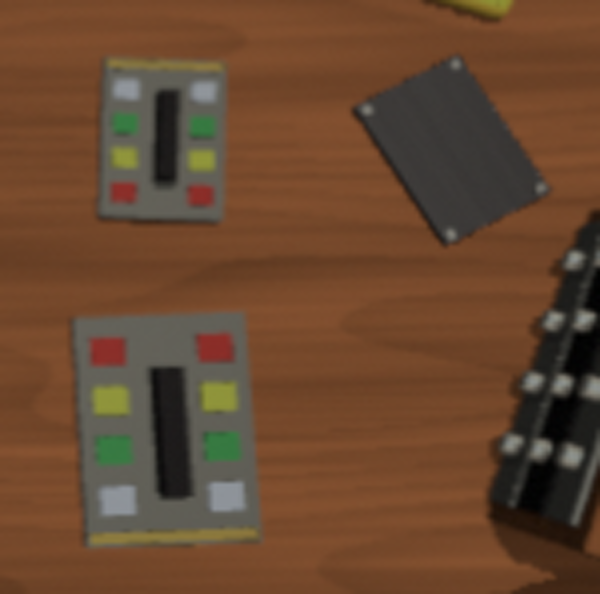

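View pics/crop2.png

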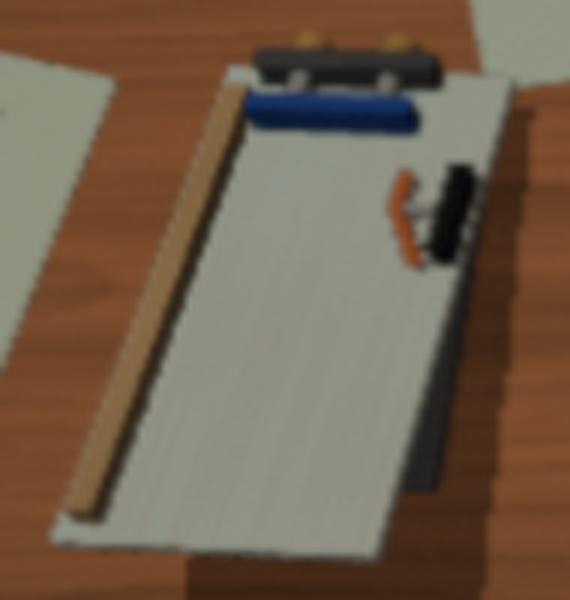

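View pics/crop3.png

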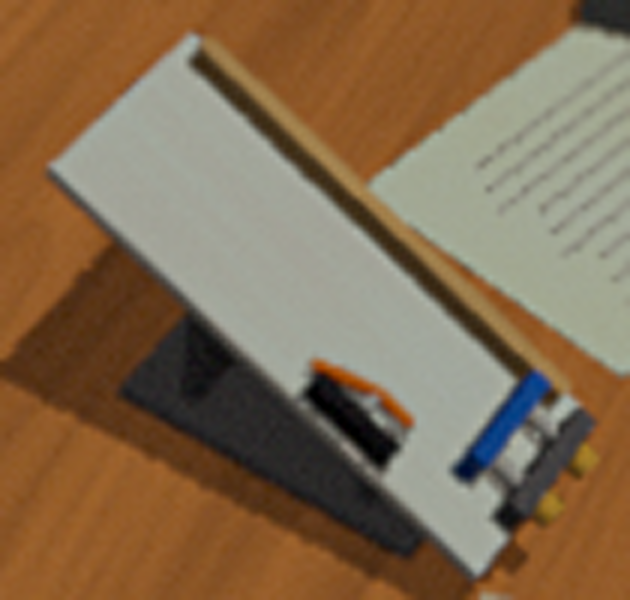

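Crop1 confirms it: the small panel is 130x93 mm with its top at 20 mm and a 70x14 handle, and its brass is at the far (+x) end. The large one is 177x124, so it is the wrong size. Crops 2 and 3 show the tray, with the rail on its left, the orange guide on its right, and the blue stop at the downhill end, touching near the rail's end. Next comes the tray frame.

```bash
python3 - <<'E'
from h import *
for nm,(r0,r1,c0,c1) in(('top',(125,245,95,190)),('scene',(80,180,255,360))):
    c=load('a',nm); X=cloud(c); im=c['img'].astype(int)
    hsv=cv2.cvtColor(c['img'],cv2.COLOR_BGR2HSV)
    m=np.zeros(im.shape[:2],np.uint8)
    sub=(hsv[...,1]<45)&(hsv[...,2]>95)&(X[...,2]>.02)
    m[r0:r1,c0:c1]=sub[r0:r1,c0:c1]
    cs,_=cv2.findContours(m,cv2.RETR_EXTERNAL,cv2.CHAIN_APPROX_NONE); k=max(cs,key=cv2.contourArea)
    mm=np.zeros_like(m); cv2.drawContours(mm,[k],-1,1,-1); mm=cv2.erode(mm&m,np.ones((5,5)))
    p=X[mm>0]; p=p[~np.isnan(p[:,0])]
    for _ in range(6):
        cen=p.mean(0); v=np.linalg.svd(p-cen,full_matrices=False)[2]; n=v[2]*np.sign(v[2][2]); d=(p-cen)@n; p=p[abs(d)<max(.003,2*d.std())]
    print(nm,'n',n,'rms',d.std(),len(p),'tilt',np.degrees(np.arccos(n[2])),cen)
    # contour onto plane
    Rw=c['R'].T;o=-Rw@c['t']
    Q=[]
    for u,vv in k[:,0]:
        dd=Rw@ray(c,u,vv); Q.append(o+dd*((cen-o)@n)/(dd@n))
    Q=np.array(Q)
    # yaw from n: n = Rz(yaw) Ry(24) Rx(-6)[:,2]
    base=(Ro.from_euler('y',24,degrees=True)*Ro.from_euler('x',-6,degrees=True)).as_matrix()
    yaw=np.arctan2(n[1],n[0])-np.arctan2(base[1,2],base[0,2]); print('yaw from n',np.degrees(yaw), 'expected n tilt',np.degrees(np.arccos(base[2,2])))
    np.savez('tr_'+nm,Q=Q,n=n,cen=cen)
    R=Ro.from_euler('z',yaw).as_matrix()@base
    L=(Q-cen)@R; print('local', (L.min(0)*1000).round(1),(L.max(0)*1000).round(1))
    ap=cv2.approxPolyDP((L[:,:2]*1000).astype(np.float32)[:,None],6,True)[:,0]; print(ap.round(0).tolist())
    # yaw from image edges: right side (y min) line
    far=L[(L[:,1]<np.percentile(L[:,1],30))]
    vis=c['img'].copy(); cv2.drawContours(vis,[k],-1,(0,0,255),1); cv2.imwrite(f'pics/tr_{nm}.png',cv2.resize(vis[r0:r1,c0:c1],None,fx=5,fy=5,interpolation=cv2.INTER_NEAREST))
E
```

```text
top n [0.41314544 0.05465598 0.90902341] rms 0.00149314294890815 2314 tilt 24.629258444514083 [0.53137506 0.14668065 0.11642149]
yaw from n -6.952741856563332 expected n tilt 24.69550464734864
local [-122.6  -67.    -0.2] [195.5  79.9   0.2]
[[192.0, -63.0], [191.0, -33.0], [180.0, -32.0], [179.0, -17.0], [147.0, -27.0], [151.0, 57.0], [-105.0, 58.0], [-106.0, 79.0], [-121.0, 75.0], [-119.0, -63.0], [57.0, -62.0], [53.0, -43.0], [66.0, -32.0], [114.0, -19.0], [128.0, -25.0], [122.0, -32.0], [73.0, -44.0], [129.0, -48.0], [126.0, -66.0]]
scene n [0.41436869 0.04998365 0.90873551] rms 0.001432093440599069 1243 tilt 24.66881142467808 [0.54285854 0.14431522 0.11178387]
yaw from n -7.610643891943692 expected n tilt 24.69550464734864
local [-1.323e+02 -6.540e+01 -1.000e-01] [1.831e+02 7.900e+01 1.000e-01]
[[-131.0, 76.0], [-132.0, -62.0], [51.0, -62.0], [37.0, -29.0], [75.0, -11.0], [103.0, -12.0], [104.0, -27.0], [74.0, -30.0], [108.0, -34.0], [108.0, -61.0], [65.0, -63.0], [181.0, -63.0], [183.0, -30.0], [169.0, -29.0], [164.0, -7.0], [157.0, -4.0], [151.0, -23.0], [134.0, -25.0], [136.0, 45.0], [126.0, 62.0], [-119.0, 59.0]]
```

View pics/tr_top.png

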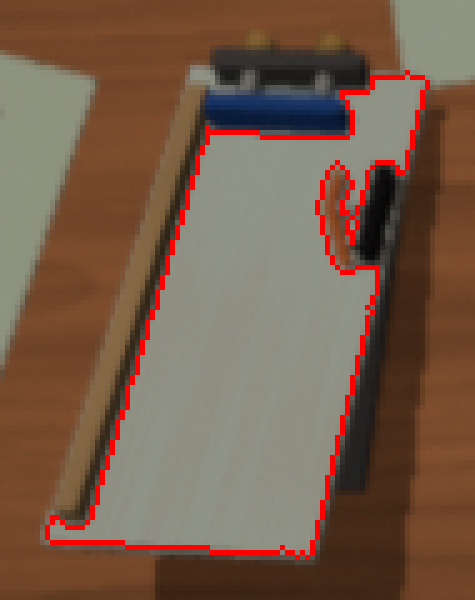

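View pics/tr_scene.png

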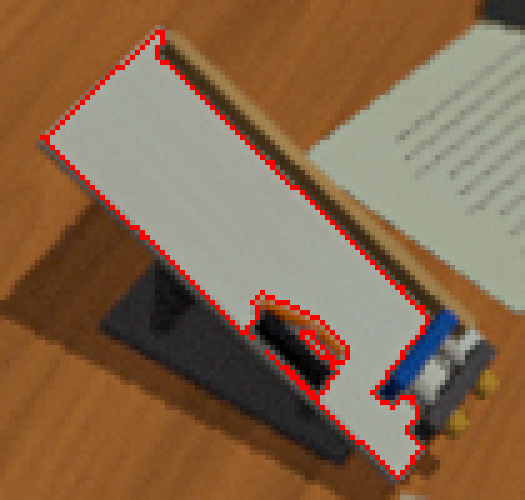

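```bash
python3 - <<'E'
from h import *
res={}
base=(Ro.from_euler('y',24,degrees=True)*Ro.from_euler('x',-6,degrees=True)).as_matrix()
for nm in('top','scene'):
    t=np.load(f'tr_{nm}.npz'); Q,n,cen=t['Q'],t['n'],t['cen']
    yaw=np.radians(-7.2)
    R=Ro.from_euler('z',yaw).as_matrix()@base
    L=(Q-cen)@R*1000
    e=L[(L[:,1]<-57)&(L[:,0]>-110)&(L[:,0]<170)]
    def rf(a,b):
        k=np.ones(len(a),bool)
        for _ in range(5):
            f=np.polyfit(a[k],b[k],1); r=abs(np.polyval(f,a)-b); k=r<2
        return f,k.sum()
    lo=rf(e[:,0],e[:,1])
    u=L[(L[:,0]<-112)&(abs(L[:,1])<55)]; up=rf(u[:,1],u[:,0])
    d=L[(L[:,0]>165)&(L[:,1]<-35)]; dn=rf(d[:,1],d[:,0]) 
    rl=L[(L[:,1]>50)&(L[:,1]<70)&(L[:,0]>-90)&(L[:,0]<120)]; ra=rf(rl[:,0],rl[:,1])
    st=L[(L[:,0]>120)&(L[:,0]<160)&(L[:,1]>-20)&(L[:,1]<50)]; 
    print(nm,'yedge slope deg',np.degrees(lo[0][0]),'y',lo[0][1],'| up deg',np.degrees(up[0][0]),'x',up[0][1],'|dn',dn[0][1]+dn[0][0]*-50,'| rail',np.degrees(ra[0][0]),ra[0][1],'| stop',np.median(st[:,0]),'orig',cen+R@np.array([up[0][1]+160-.7,lo[0][1]+78-.7,0])/1000)
E
```

```text
top yedge slope deg -0.39986317417415834 y -63.43730284648168 | up deg 0.40189809485336875 x -120.49450803997428 |dn 188.50532364540072 | rail -0.2763699505440356 57.70256825989096 | stop 145.84283020059632 orig [0.56768931 0.15598942 0.0993141 ]
scene yedge slope deg -0.3183362084143437 y -63.77236558572523 | up deg 0.3053404186790215 x -130.9217551682813 |dn 180.18203709953949 | rail -0.5833370269172424 60.04811728487133 | stop 135.71734387583882 orig [0.56969451 0.15448551 0.09894962]
```

```bash
cat >> h.py <<'E'
BASE=(Ro.from_euler('y',24,degrees=True)*Ro.from_euler('x',-6,degrees=True)).as_matrix()
RT=Ro.from_euler('z',-7.55,degrees=True).as_matrix()@BASE
OT=np.array([.5685,.155,.099])
FLIP=np.diag([-1.,1,-1])
def toolrot_from(Robj): return Robj@FLIP   # tool x=-obj x, y=obj y, z=-obj z
def delta(pw,Rw):
    o=telemetry.get_obs(); R0=Ro.from_quat(o['tool_rot']).as_matrix(); p0=np.array(o['position'])
    d=R0.T@(np.array(pw)-p0); r=np.degrees(Ro.from_matrix(R0.T@Rw).as_rotvec()); return (d*1000).round(1),r.round(2)
def tray(p): return OT+RT@(np.array(p)/1000)
def local(pw): return (RT.T@(np.array(pw)-OT)*1000).round(1)
def st():
    o=telemetry.get_obs(); R0=Ro.from_quat(o['tool_rot']).as_matrix()
    print('t',round(o['time'],2),'pos',np.round(o['position'],4),'F',np.round(o['ft_force'],2),'w',round(o['grip_width'],4),'q',np.round(o['q'],2))
    f=RT.T@np.array(o['ft_force']); print('tray-local TCP',local(o['position']),'F tray',f.round(2),'rot err tray',np.degrees(Ro.from_matrix(toolrot_from(RT).T@R0).as_rotvec()).round(2))
E
python3 - <<'E'
from h import *
st()
Rp=toolrot_from(Ro.from_euler('z',-4.5,degrees=True).as_matrix())
print(delta([.45,.15,.32],Rp)); print(delta([.5065,-.316,.20],Rp))
c=load('a','top');X=cloud(c);z=X[...,2];r=np.zeros(z.shape,bool); r[175:232,285:335]=1
h=X[r&(z>.045)]; cc=h[:,:2]-h[:,:2].mean(0); v=np.linalg.svd(cc,full_matrices=False)[2][0]; print('handle',np.degrees(np.arctan(v[1]/v[0])),h.mean(0))
for p in([-70,-3,45],[-70,-3,150]): print(tray(p))
E
```

```text
t 0.1 pos [0.2389 0.5769 0.2407] F [ 0.12  0.73 -0.39] w 0.087 q [ 1.    0.53  1.43  0.    1.18 -0.18]
tray-local TCP [-406.8  375.6   13.3] F tray [ 0.18  0.77 -0.27] rot err tray [ -8.91 -23.04  16.  ]
(array([-358.4, -313.7,  -78.8]), array([ -0.11,  -0.04, -18.01]))
(array([-589.1, -722.3,   41.9]), array([ -0.11,  -0.04, -18.01]))
handle -3.4940249733727082 [ 0.50666416 -0.31638856  0.05525771]
[0.52350375 0.16269908 0.16864238]
[0.567051   0.16799878 0.26403918]
```

Call:
step_arm(
  targets=[
    {"dx":-0.05,"dy":-0.045,"dz":-0.02,"rz":-4},
    {"dx":-0.1,"dy":-0.09,"dz":-0.04,"rz":-8},
    {"dx":-0.15,"dy":-0.13,"dz":-0.06,"rz":-12},
    {"dx":-0.2,"dy":-0.175,"dz":-0.08,"rz":-16},
    {"dx":-0.25,"dy":-0.22,"dz":-0.08,"rz":-19},
  ],
  gripper=1,
)

```text
invalid input
```

```bash
python3 - <<'E'
from h import *
st()
Rp=toolrot_from(Ro.from_euler('z',-3.7,degrees=True).as_matrix())
print(delta([.5065,-.316,.20],Rp))
E
```

```text
t 0.1 pos [0.2389 0.5769 0.2407] F [ 0.12  0.73 -0.39] w 0.087 q [ 1.    0.53  1.43  0.    1.18 -0.18]
tray-local TCP [-406.8  375.6   13.3] F tray [ 0.18  0.77 -0.27] rot err tray [ -8.91 -23.04  16.  ]
(array([-589.1, -722.3,   41.9]), array([ -0.11,  -0.04, -18.81]))
```

Call:
step_arm(
  targets=[
    {"dx":-0.04,"dy":-0.035,"dz":-0.02,"rx":0,"ry":0,"rz":-4},
    {"dx":-0.08,"dy":-0.07,"dz":-0.04,"rx":0,"ry":0,"rz":-8},
    {"dx":-0.12,"dy":-0.11,"dz":-0.06,"rx":0,"ry":0,"rz":-12},
    {"dx":-0.165,"dy":-0.145,"dz":-0.08,"rx":0,"ry":0,"rz":-16},
    {"dx":-0.205,"dy":-0.18,"dz":-0.08,"rx":0,"ry":0,"rz":-19},
  ],
)

```text
time: 0.72
position: [0.3609, 0.3311, 0.3224]
tool_rot: [0.03, 1.0, 0.0, 0.001]
ft_force: [1.0, 0.2, 0.4]
grip_width: 0.087
```

```bash
python3 - <<'E'
from h import *
st()
Rp=toolrot_from(Ro.from_euler('z',-3.7,degrees=True).as_matrix())
print(delta([.5065,-.316,.20],Rp))
E
```

```text
t 0.72 pos [0.3609 0.3311 0.3224] F [1.01 0.17 0.35] w 0.087 q [ 0.51  0.25  1.66 -0.    1.24 -1.  ]
tray-local TCP [-300.   134.9  125.8] F tray [0.75 0.23 0.75] rot err tray [ -5.06 -24.32  -2.83]
(array([-183.3, -637.3,  122.7]), array([0.02, 0.14, 0.3 ]))
```

Call:
step_arm(
  targets=[
    {"dx":-0.02,"dy":-0.055,"dz":0,"rx":0,"ry":0,"rz":0},
    {"dx":-0.04,"dy":-0.11,"dz":0,"rx":0,"ry":0,"rz":0},
    {"dx":-0.06,"dy":-0.165,"dz":0,"rx":0,"ry":0,"rz":0},
    {"dx":-0.08,"dy":-0.22,"dz":0,"rx":0,"ry":0,"rz":0},
    {"dx":-0.1,"dy":-0.275,"dz":0,"rx":0,"ry":0,"rz":0},
  ],
)

```text
time: 1.35
position: [0.4445, 0.0488, 0.3225]
tool_rot: [0.03, 1.0, 0.0, 0.001]
ft_force: [1.4, 0.3, 0.3]
grip_width: 0.087
```

Call:
step_arm(
  targets=[
    {"dx":-0.02,"dy":-0.055,"dz":0.02,"rx":0,"ry":0,"rz":0},
    {"dx":-0.035,"dy":-0.11,"dz":0.04,"rx":0,"ry":0,"rz":0},
    {"dx":-0.05,"dy":-0.165,"dz":0.06,"rx":0,"ry":0,"rz":0},
    {"dx":-0.065,"dy":-0.22,"dz":0.08,"rx":0,"ry":0,"rz":0},
    {"dx":-0.08,"dy":-0.275,"dz":0.1,"rx":0,"ry":0,"rz":0},
  ],
)

```text
time: 1.98
position: [0.5082, -0.2322, 0.2216]
tool_rot: [0.03, 1.0, 0.0, 0.001]
ft_force: [1.5, 0.0, 0.9]
grip_width: 0.0871
```

```bash
python3 - <<'E'
from h import *
st()
Rp=toolrot_from(Ro.from_euler('z',-3.7,degrees=True).as_matrix())
print(delta([.5065,-.316,.12],Rp))
E
```

```text
t 1.98 pos [ 0.5082 -0.2322  0.2216] F [1.49 0.01 0.87] w 0.0871 q [-0.63  0.46  1.62  0.    1.05 -2.14]
tray-local TCP [ -57.9 -401.    66.8] F tray [0.99 0.06 1.41] rot err tray [ -5.11 -24.29  -2.81]
(array([ -3.1, -83.8, 101.5]), array([0.06, 0.12, 0.27]))
```

Call:
step_arm(
  targets=[
    {"dx":0,"dy":-0.03,"dz":0.03,"rx":0,"ry":0,"rz":0},
    {"dx":-0.003,"dy":-0.06,"dz":0.06,"rx":0,"ry":0,"rz":0},
    {"dx":-0.003,"dy":-0.084,"dz":0.1,"rx":0,"ry":0,"rz":0},
    {"dx":-0.003,"dy":-0.084,"dz":0.12,"rx":0,"ry":0,"rz":0},
    {"dx":-0.003,"dy":-0.084,"dz":0.12,"rx":0,"ry":0,"rz":0},
  ],
)

```text
time: 2.6
position: [0.505, -0.3153, 0.0993]
tool_rot: [0.03, 1.0, 0.002, -0.001]
ft_force: [-0.4, -1.0, 0.7]
grip_width: 0.087
```

```bash
python3 - <<'E'
from h import *
st()
Rp=toolrot_from(Ro.from_euler('z',-3.7,degrees=True).as_matrix())
print(delta([.5065,-.316,.045],Rp))
c=grab('top','b'); cv2.imwrite('pics/b1.png',cv2.resize(c['img'][150:260,250:370],None,fx=5,fy=5))
E
```

```text
t 2.6 pos [ 0.505  -0.3153  0.0993] F [-0.41 -1.    0.74] w 0.087 q [-0.75  0.68  1.62  0.    0.85 -2.26]
tray-local TCP [  -1.2 -471.9  -49.8] F tray [-0.55 -1.1   0.45] rot err tray [ -5.31 -24.05  -2.82]
(array([-1.7, -0.9, 54.2]), array([ 0.26, -0.12,  0.23]))
```

View pics/b1.png

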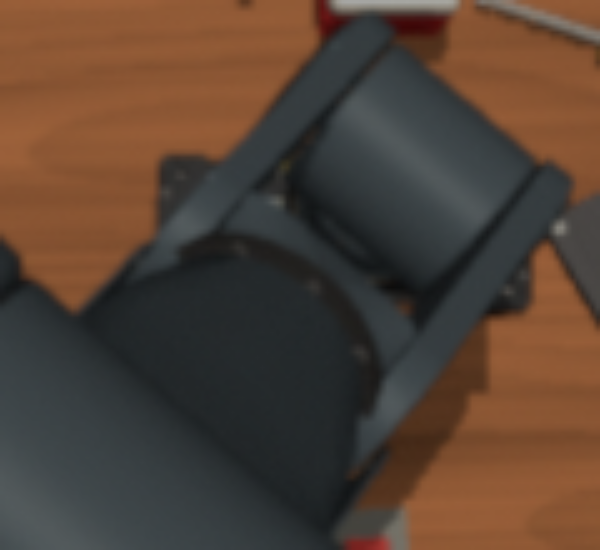

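The arm hides the panel in the top view at (300,250) of the crop, but the jaws are lined up across the handle as intended. Going down.

Call:
step_arm(
  targets=[
    {"dx":-0.002,"dy":-0.001,"dz":0.018,"rx":0,"ry":0,"rz":0},
    {"dx":-0.002,"dy":-0.001,"dz":0.036,"rx":0,"ry":0,"rz":0},
    {"dx":-0.002,"dy":-0.001,"dz":0.048,"rx":0,"ry":0,"rz":0},
    {"dx":-0.002,"dy":-0.001,"dz":0.054,"rx":0,"ry":0,"rz":0},
    {"dx":-0.002,"dy":-0.001,"dz":0.054,"rx":0,"ry":0,"rz":0},
  ],
)

```text
time: 3.28
position: [0.5077, -0.3165, 0.0461]
tool_rot: [0.03, 1.0, 0.002, -0.0]
ft_force: [-0.5, 0.0, -0.5]
grip_width: 0.0867
```

```bash
python3 - <<'E'
from h import *
st()
c=grab('scene','b'); cv2.imwrite('pics/b2.png',cv2.resize(c['img'][170:300,170:300],None,fx=4.5,fy=4.5))
E
```

```text
t 3.27 pos [ 0.5077 -0.3165  0.0461] F [-0.52  0.03 -0.52] w 0.0867 q [-0.75  0.77  1.63  0.    0.75 -2.26]
tray-local TCP [  23.  -467.8  -97.1] F tray [-0.26  0.03 -0.69] rot err tray [ -5.22 -24.14  -2.84]
```

View pics/b2.png

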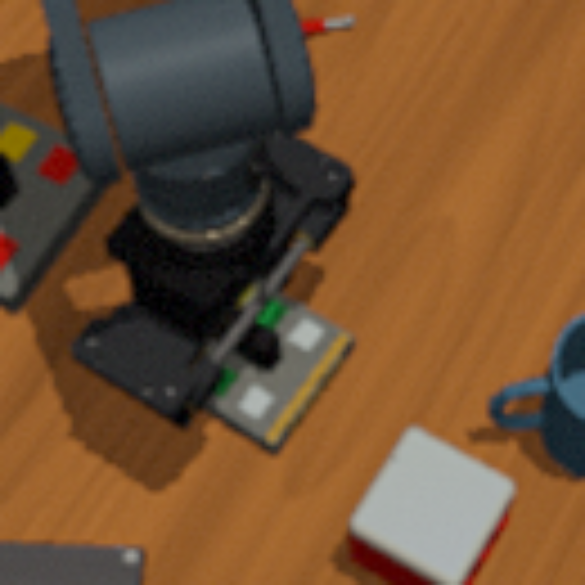

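The handle (265,345 in the crop) lies between the fingers. Closing.

Call:
step_arm(
  targets=[
    {"dx":0,"dy":0,"dz":0,"rx":0,"ry":0,"rz":0},
    {"dx":0,"dy":0,"dz":0,"rx":0,"ry":0,"rz":0},
    {"dx":0,"dy":0,"dz":0,"rx":0,"ry":0,"rz":0},
    {"dx":0,"dy":0,"dz":0,"rx":0,"ry":0,"rz":0},
    {"dx":0,"dy":0,"dz":0,"rx":0,"ry":0,"rz":0},
  ],
  gripper=0,
  force=40,
)

```text
time: 3.95
position: [0.5079, -0.3167, 0.0466]
tool_rot: [0.03, 1.0, 0.001, 0.0]
ft_force: [0.6, 0.1, -0.6]
grip_width: 0.0451
```

Call:
step_arm(
  targets=[
    {"dx":0,"dy":0,"dz":0,"rx":0,"ry":0,"rz":0},
    {"dx":0,"dy":0,"dz":0,"rx":0,"ry":0,"rz":0},
    {"dx":0,"dy":0,"dz":0,"rx":0,"ry":0,"rz":0},
    {"dx":0,"dy":0,"dz":-0.005,"rx":0,"ry":0,"rz":0},
    {"dx":0,"dy":0,"dz":-0.015,"rx":0,"ry":0,"rz":0},
  ],
)

```text
time: 4.58
position: [0.5073, -0.3161, 0.0612]
tool_rot: [0.03, 1.0, 0.002, -0.001]
ft_force: [0.7, 0.2, -4.1]
grip_width: 0.0139
```

```bash
python3 - <<'E'
from h import *
st()
E
```

```text
t 4.58 pos [ 0.5073 -0.3161  0.0612] F [ 0.67  0.25 -4.11] w 0.0139 q [-0.75  0.74  1.63  0.    0.78 -2.26]
tray-local TCP [  16.5 -468.9  -83.5] F tray [ 2.25  0.7  -3.45] rot err tray [ -5.27 -24.08  -2.85]
```

Call:
step_arm(
  targets=[
    {"dx":0,"dy":0,"dz":-0.03,"rx":0,"ry":0,"rz":0},
    {"dx":0,"dy":0,"dz":-0.07,"rx":0,"ry":0,"rz":0},
    {"dx":0,"dy":0,"dz":-0.12,"rx":0,"ry":0,"rz":0},
    {"dx":0,"dy":0.02,"dz":-0.17,"rx":0,"ry":0,"rz":0},
    {"dx":0,"dy":0.05,"dz":-0.21,"rx":0,"ry":0,"rz":0},
  ],
)

```text
time: 5.2
position: [0.5106, -0.2674, 0.274]
tool_rot: [0.031, 1.0, 0.001, 0.0]
ft_force: [0.6, 0.2, -4.2]
grip_width: 0.0136
```

Call:
step_arm(
  targets=[
    {"dx":0,"dy":0.045,"dz":-0.01,"rx":0,"ry":0,"rz":0},
    {"dx":0,"dy":0.09,"dz":-0.02,"rx":0,"ry":0,"rz":0},
    {"dx":0,"dy":0.135,"dz":-0.03,"rx":0,"ry":-3,"rz":0},
    {"dx":0,"dy":0.18,"dz":-0.04,"rx":0,"ry":-6,"rz":0},
    {"dx":0,"dy":0.225,"dz":-0.04,"rx":0,"ry":-9,"rz":0},
  ],
)

```text
time: 5.82
position: [0.524, -0.0414, 0.3157]
tool_rot: [0.031, 0.996, -0.001, 0.08]
ft_force: [0.6, 0.2, -3.3]
grip_width: 0.0139
```

```bash
python3 - <<'E'
from h import *
st()
print(delta(tray([-70,-3,106]),toolrot_from(RT)))
print(delta([.56,.1,.30],toolrot_from(RT)))
E
```

```text
t 5.83 pos [ 0.524  -0.0414  0.3157] F [ 0.62  0.25 -3.31] w 0.0139 q [-0.32  0.24  1.69  0.05  1.05 -1.85]
tray-local TCP [-104.9 -219.4  168.5] F tray [ 1.88  0.61 -2.74] rot err tray [ -5.43 -33.36  -2.32]
(array([  2.9, 208.1,  92.9]), array([ 5.43, 33.36,  2.32]))
(array([-24.3, 143.3,  20.2]), array([ 5.43, 33.36,  2.32]))
```

Call:
step_arm(
  targets=[
    {"dx":-0.005,"dy":0.03,"dz":0,"rx":1.1,"ry":6.7,"rz":0.5},
    {"dx":-0.01,"dy":0.06,"dz":0,"rx":2.2,"ry":13.4,"rz":0.9},
    {"dx":-0.014,"dy":0.09,"dz":0,"rx":3.3,"ry":20,"rz":1.4},
    {"dx":-0.018,"dy":0.12,"dz":0,"rx":4.4,"ry":26.7,"rz":1.9},
    {"dx":-0.018,"dy":0.15,"dz":0,"rx":5.4,"ry":33.4,"rz":2.3},
  ],
)

```text
time: 6.45
position: [0.5515, 0.1083, 0.3194]
tool_rot: [0.053, 0.975, -0.037, -0.211]
ft_force: [-0.4, -0.0, -4.1]
grip_width: 0.0138
```

```bash
python3 - <<'E'
from h import *
st()
print(delta(tray([-70,-3,90]),toolrot_from(RT)))
E
```

```text
t 6.45 pos [0.5515 0.1083 0.3194] F [-0.41 -0.02 -4.11] w 0.0138 q [ 0.02  0.56  1.22 -0.04  1.79 -1.44]
tray-local TCP [-99.5 -68.8 190.9] F tray [ 1.31  0.33 -3.9 ] rot err tray [ 0.01  0.09 -0.02]
(array([-29.7,  65.8, 100.8]), array([-0.01, -0.09,  0.02]))
```

Call:
step_arm(
  targets=[
    {"dx":-0.008,"dy":0.02,"dz":0.02,"rx":0,"ry":0,"rz":0},
    {"dx":-0.016,"dy":0.04,"dz":0.045,"rx":0,"ry":0,"rz":0},
    {"dx":-0.024,"dy":0.06,"dz":0.07,"rx":0,"ry":0,"rz":0},
    {"dx":-0.03,"dy":0.066,"dz":0.095,"rx":0,"ry":0,"rz":0},
    {"dx":-0.03,"dy":0.066,"dz":0.105,"rx":0,"ry":0,"rz":0},
  ],
)

```text
time: 7.08
position: [0.5397, 0.1651, 0.2042]
tool_rot: [0.053, 0.975, -0.038, -0.212]
ft_force: [-0.0, -0.8, -4.6]
grip_width: 0.014
```

```bash
python3 - <<'E'
from h import *
st()
c=grab('scene','c'); cv2.imwrite('pics/c1.png',cv2.resize(c['img'][60:190,230:370],None,fx=4.5,fy=4.5))
c=grab('top','c'); cv2.imwrite('pics/c2.png',cv2.resize(c['img'][115:265,90:240],None,fx=4,fy=4))
E
```

```text
t 7.08 pos [0.5397 0.1651 0.2042] F [-0.04 -0.77 -4.59] w 0.014 q [ 0.1   0.68  1.33 -0.01  1.57 -1.36]
tray-local TCP [-70.1  -2.5  84.1] F tray [ 1.92 -0.33 -4.22] rot err tray [ 0.05  0.21 -0.07]
```

View pics/c1.png

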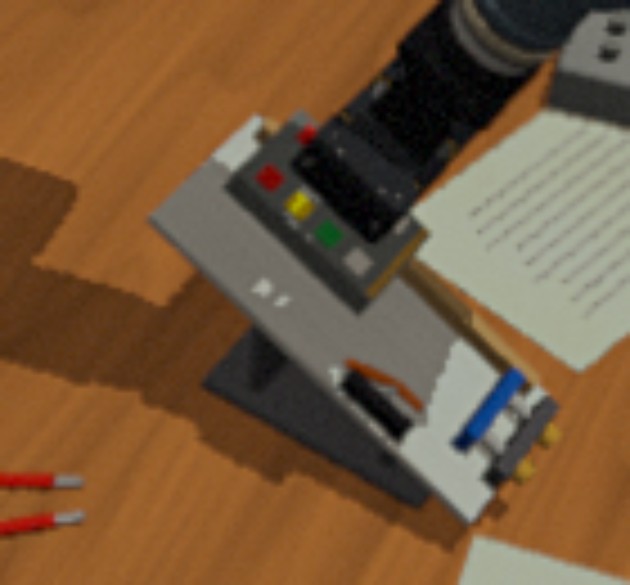

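View pics/c2.png

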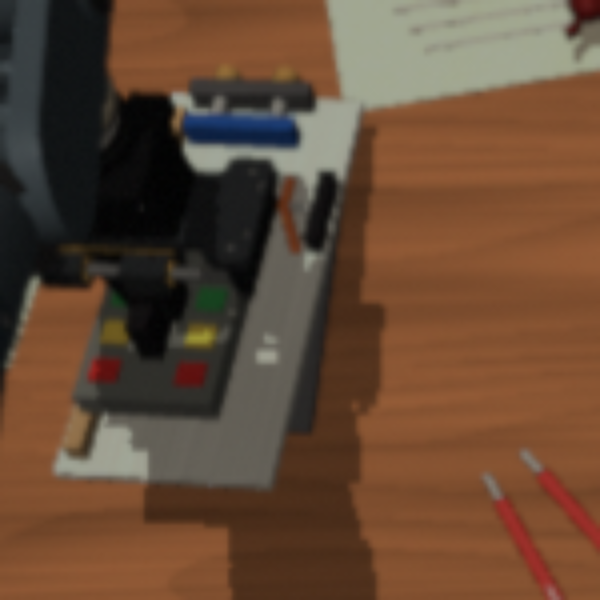

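```bash
python3 - <<'E'
from h import *
for n,(a,b,cc,d),f in(('scene',(60,190,230,370),4.5),('top',(115,265,90,240),4)):
    c=load('c',n); im=cv2.resize(c['img'][a:b,cc:d],None,fx=f,fy=f)
    def line(P,col):
        q=np.array([(proj(c,tray(p))-[cc,a]+.5)*f for p in P]); cv2.polylines(im,[q.astype(int)],True,col,1)
    line([(x-71,y-2.5,57.7) for x,y in((-65,-45),(65,-45),(65,45),(-65,45))],(0,255,255))
    line([(-150,45,16),(130,45,16)],(0,0,255)); line([(-160,-78,0),(156,-78,0),(156,67,0),(-160,67,0)],(0,255,0))
    line([(108,-40,22),(108,40,22),(120,40,22),(120,-40,22)],(255,0,255))
    cv2.imwrite(f'pics/d_{n}.png',im)
E
```

```text
(no output)
```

View pics/d_scene.png

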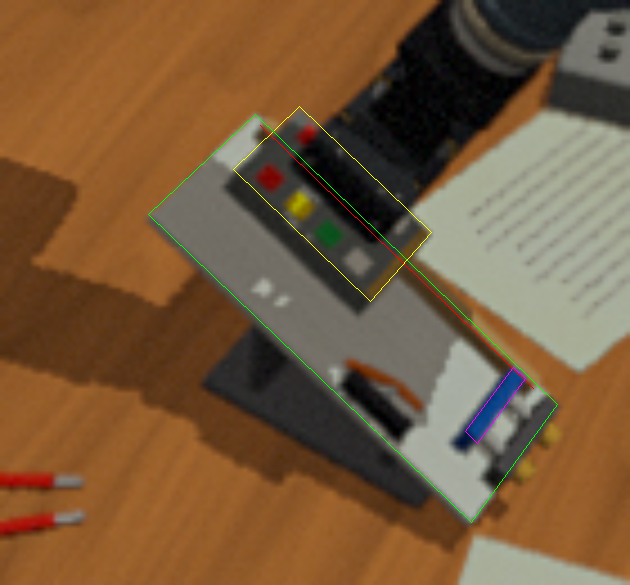

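View pics/d_top.png

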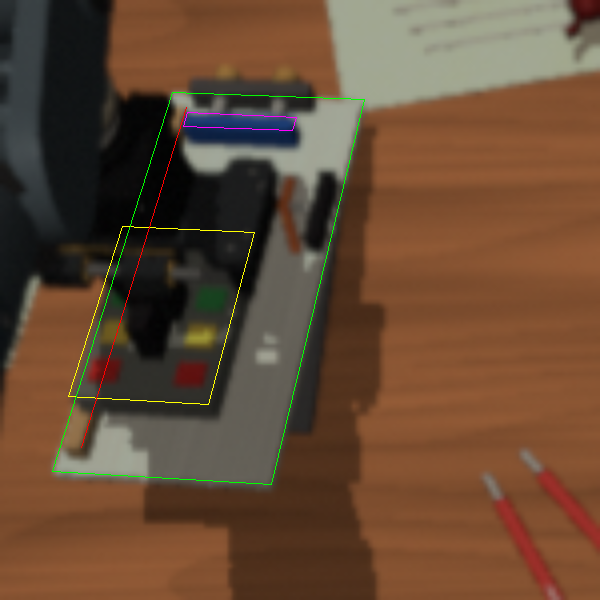

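The overlays agree with the picture (tray outline, rail edge, panel top face). The stop face is at about x +108. I'm lowering, then feeling for contact.

Call:
step_arm(
  targets=[
    {"dx":0,"dy":-0.002,"dz":0.01,"rx":0,"ry":0,"rz":0},
    {"dx":0,"dy":-0.002,"dz":0.02,"rx":0,"ry":0,"rz":0},
    {"dx":0,"dy":-0.002,"dz":0.028,"rx":0,"ry":0,"rz":0},
    {"dx":0,"dy":-0.002,"dz":0.032,"rx":0,"ry":0,"rz":0},
    {"dx":0,"dy":-0.002,"dz":0.033,"rx":0,"ry":0,"rz":0},
  ],
)

```text
time: 7.8
position: [0.5257, 0.1609, 0.1751]
tool_rot: [0.053, 0.975, -0.038, -0.212]
ft_force: [0.3, 1.0, -4.1]
grip_width: 0.0135
```

```bash
python3 -c "
from h import *
st()"
```

```text
t 7.8 pos [0.5257 0.1609 0.1751] F [ 0.34  1.01 -4.07] w 0.0135 q [ 0.1   0.69  1.39 -0.01  1.49 -1.36]
tray-local TCP [-70.4  -5.2  51.7] F tray [ 1.84  1.42 -3.51] rot err tray [ 0.05  0.22 -0.02]
```

Call:
step_arm(
  targets=[
    {"dx":0,"dy":0,"dz":0.001,"rx":0,"ry":0,"rz":0},
    {"dx":0,"dy":0,"dz":0.002,"rx":0,"ry":0,"rz":0},
    {"dx":0,"dy":0,"dz":0.002,"rx":0,"ry":0,"rz":0},
    {"dx":0,"dy":0,"dz":0.002,"rx":0,"ry":0,"rz":0},
    {"dx":0,"dy":0,"dz":0.002,"rx":0,"ry":0,"rz":0},
  ],
)

```text
time: 8.43
position: [0.525, 0.1608, 0.1734]
tool_rot: [0.053, 0.975, -0.038, -0.212]
ft_force: [0.4, -0.1, -3.0]
grip_width: 0.0136
```

```bash
python3 -c "
from h import *
st()"
```

```text
t 8.43 pos [0.525  0.1608 0.1734] F [ 0.42 -0.1  -2.98] w 0.0136 q [ 0.1   0.69  1.4  -0.01  1.49 -1.36]
tray-local TCP [-70.4  -5.2  49.8] F tray [ 1.61  0.22 -2.54] rot err tray [ 0.05  0.21 -0.02]
```

Call:
step_arm(
  targets=[
    {"dx":0,"dy":0,"dz":0.001,"rx":0,"ry":0,"rz":0},
    {"dx":0,"dy":0,"dz":0.002,"rx":0,"ry":0,"rz":0},
    {"dx":0,"dy":0,"dz":0.002,"rx":0,"ry":0,"rz":0},
    {"dx":0,"dy":0,"dz":0.002,"rx":0,"ry":0,"rz":0},
    {"dx":0,"dy":0,"dz":0.002,"rx":0,"ry":0,"rz":0},
  ],
)

```text
time: 9.05
position: [0.5241, 0.1607, 0.1716]
tool_rot: [0.053, 0.975, -0.038, -0.212]
ft_force: [-0.5, 0.3, -4.0]
grip_width: 0.0135
```

```bash
python3 -c "
from h import *
st()"
```

```text
t 9.05 pos [0.5241 0.1607 0.1716] F [-0.53  0.31 -3.97] w 0.0135 q [ 0.1   0.69  1.4  -0.01  1.48 -1.36]
tray-local TCP [-70.4  -5.2  47.8] F tray [ 1.1   0.64 -3.81] rot err tray [ 0.05  0.21 -0.02]
```

Call:
step_arm(
  targets=[
    {"dx":0,"dy":0,"dz":0.0005,"rx":0,"ry":0,"rz":0},
    {"dx":0,"dy":0,"dz":0.001,"rx":0,"ry":0,"rz":0},
    {"dx":0,"dy":0,"dz":0.0015,"rx":0,"ry":0,"rz":0},
    {"dx":0,"dy":0,"dz":0.0015,"rx":0,"ry":0,"rz":0},
    {"dx":0,"dy":0,"dz":0.0015,"rx":0,"ry":0,"rz":0},
  ],
)

```text
time: 9.68
position: [0.5241, 0.1607, 0.1713]
tool_rot: [0.053, 0.975, -0.038, -0.212]
ft_force: [2.0, 0.6, 5.7]
grip_width: 0.0137
```

```bash
python3 -c "
from h import *
st()"
```

```text
t 9.68 pos [0.5241 0.1607 0.1713] F [2.   0.56 5.68] w 0.0137 q [ 0.1   0.69  1.4  -0.01  1.48 -1.36]
tray-local TCP [-70.3  -5.2  47.6] F tray [-0.57  0.19  6.02] rot err tray [ 0.02  0.12 -0.01]
```

Contact with the tray gives a change of about 10 N. Releasing.

Call:
step_arm(
  targets=[
    {"dx":0,"dy":0,"dz":-0.0005,"rx":0,"ry":0,"rz":0},
    {"dx":0,"dy":0,"dz":-0.0005,"rx":0,"ry":0,"rz":0},
    {"dx":0,"dy":0,"dz":-0.0005,"rx":0,"ry":0,"rz":0},
    {"dx":0,"dy":0,"dz":-0.0005,"rx":0,"ry":0,"rz":0},
    {"dx":0,"dy":0,"dz":-0.0005,"rx":0,"ry":0,"rz":0},
  ],
  gripper=0.7,
)

```text
time: 10.3
position: [0.5242, 0.1607, 0.1716]
tool_rot: [0.053, 0.975, -0.038, -0.212]
ft_force: [0.3, -0.6, 0.3]
grip_width: 0.0552
```

```bash
python3 - <<'E'
from h import *
st()
c=grab('scene','e'); cv2.imwrite('pics/e1.png',cv2.resize(c['img'][60:190,230:370],None,fx=4.5,fy=4.5))
E
```

```text
t 10.3 pos [0.5242 0.1607 0.1716] F [ 0.29 -0.64  0.32] w 0.0552 q [ 0.1   0.69  1.4  -0.01  1.48 -1.36]
tray-local TCP [-70.3  -5.2  47.9] F tray [ 0.21 -0.64  0.38] rot err tray [ 0.03  0.14 -0.02]
```

View pics/e1.png

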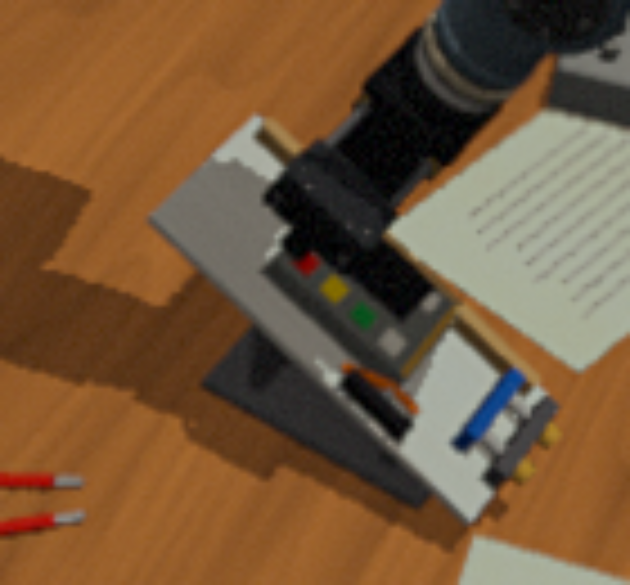

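The panel has slid until its brass end sits at the guide (395,370 in the crop). Retracting upward and looking again.

Call:
step_arm(
  targets=[
    {"dx":0,"dy":0,"dz":-0.01,"rx":0,"ry":0,"rz":0},
    {"dx":0,"dy":0,"dz":-0.025,"rx":0,"ry":0,"rz":0},
    {"dx":0.01,"dy":0,"dz":-0.045,"rx":0,"ry":0,"rz":0},
    {"dx":0.02,"dy":0,"dz":-0.06,"rx":0,"ry":0,"rz":0},
    {"dx":0.03,"dy":0,"dz":-0.06,"rx":0,"ry":0,"rz":0},
  ],
)

```text
time: 10.98
position: [0.523, 0.1676, 0.2401]
tool_rot: [0.053, 0.976, -0.037, -0.21]
ft_force: [-0.6, 0.5, -0.9]
grip_width: 0.061
```

Call:
step_arm(
  targets=[
    {"dx":0,"dy":0,"dz":0,"rx":0,"ry":0,"rz":0},
    {"dx":0,"dy":0,"dz":0,"rx":0,"ry":0,"rz":0},
    {"dx":0,"dy":0,"dz":0,"rx":0,"ry":0,"rz":0},
    {"dx":0,"dy":0,"dz":0,"rx":0,"ry":0,"rz":0},
    {"dx":0,"dy":0,"dz":0,"rx":0,"ry":0,"rz":0},
  ],
  gripper=0,
  force=30,
)

```text
time: 11.6
position: [0.523, 0.1675, 0.2398]
tool_rot: [0.053, 0.976, -0.037, -0.21]
ft_force: [-0.3, 1.1, 0.0]
grip_width: 0.019
```

```bash
python3 - <<'E'
from h import *
st()
for n,(a,b,cc,d),f in(('scene',(60,190,230,370),4.5),('top',(115,265,90,240),4)):
    c=grab(n,'f'); im=cv2.resize(c['img'][a:b,cc:d],None,fx=f,fy=f)
    def line(P,col):
        q=np.array([(proj(c,tray(p))-[cc,a]+.5)*f for p in P]); cv2.polylines(im,[q.astype(int)],True,col,1)
    for N in (50,):
        line([(x+N-65,y,20) for x,y in((-65,-45),(65,-45),(65,45),(-65,45))],(0,255,255))
    line([(108,-40,22),(108,40,22),(120,40,22),(120,-40,22)],(255,0,255))
    cv2.imwrite(f'pics/f_{n}_o.png',im)
    # panel top points
    X=cloud(c); L=(X-OT)@RT*1000; m=(abs(L[...,2]-21)<4)&(abs(L[...,1])<55)&(L[...,0]>-90)&(L[...,0]<90)
    print(n,[np.percentile(L[m][:,i],[1,50,99]).round(1).tolist() for i in range(3)],m.sum())
E
```

```text
t 11.6 pos [0.523  0.1675 0.2398] F [-0.28  1.14  0.05] w 0.019 q [ 0.11  0.61  1.35 -0.    1.61 -1.35]
tray-local TCP [-100.    -5.1  109.7] F tray [-0.41  1.1  -0.02] rot err tray [-0.02 -0.05 -0.01]
scene [[-77.1, -11.9, 66.9], [-47.5, -13.0, 53.6], [17.1, 20.6, 24.5]] 631
top [[-83.9, -56.8, 77.8], [-45.9, -24.7, 51.0], [17.2, 20.3, 24.8]] 429
```

View pics/f_scene_o.png

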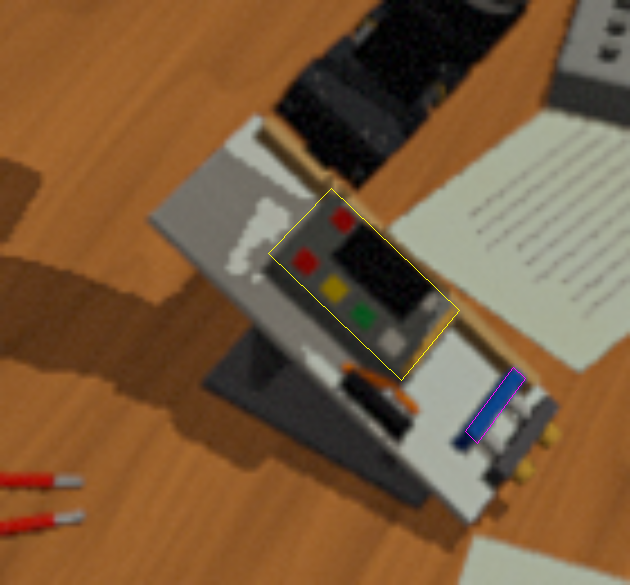

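View pics/f_top_o.png

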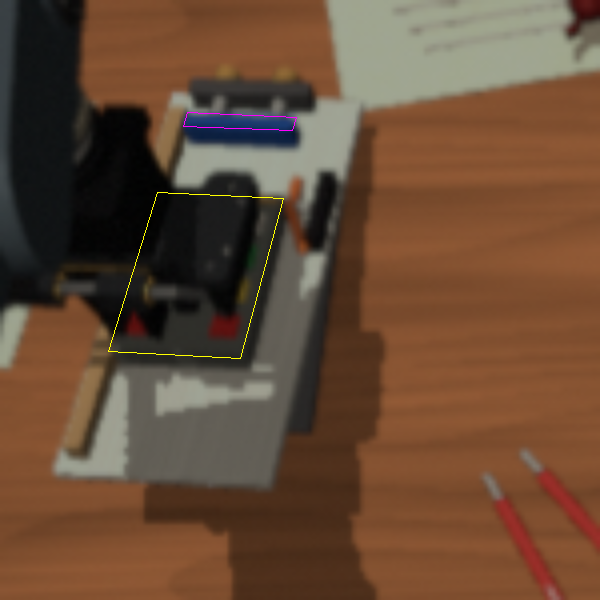

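The panel is held with its brass end at x ≈ +49, along the rail; the overlay at nose = 50 fits. I lower the closed fingers behind its uphill end and push there.

Call:
step_arm(
  targets=[
    {"dx":0.006,"dy":0,"dz":0.02,"rx":0,"ry":0,"rz":0},
    {"dx":0.006,"dy":0,"dz":0.045,"rx":0,"ry":0,"rz":0},
    {"dx":0.006,"dy":0,"dz":0.065,"rx":0,"ry":0,"rz":0},
    {"dx":0.006,"dy":0,"dz":0.078,"rx":0,"ry":0,"rz":0},
    {"dx":0.006,"dy":0,"dz":0.083,"rx":0,"ry":0,"rz":0},
  ],
)

```text
time: 12.32
position: [0.4829, 0.164, 0.1664]
tool_rot: [0.053, 0.975, -0.037, -0.21]
ft_force: [0.3, 0.2, 0.1]
grip_width: 0.0002
```

Call:
step_arm(
  targets=[
    {"dx":0,"dy":0,"dz":0,"rx":0,"ry":0,"rz":0},
    {"dx":0,"dy":0,"dz":0,"rx":0,"ry":0,"rz":0},
    {"dx":0,"dy":0,"dz":0,"rx":0,"ry":0,"rz":0},
    {"dx":0,"dy":0,"dz":0,"rx":0,"ry":0,"rz":0},
    {"dx":0,"dy":0,"dz":0,"rx":0,"ry":0,"rz":0},
  ],
)

```text
time: 12.95
position: [0.483, 0.164, 0.1666]
tool_rot: [0.053, 0.975, -0.037, -0.21]
ft_force: [-0.5, 0.9, 0.1]
grip_width: 0.0003
```

```bash
python3 - <<'E'
from h import *
st()
c=grab('scene','g'); cv2.imwrite('pics/g1.png',cv2.resize(c['img'][60:190,230:370],None,fx=4.5,fy=4.5))
E
```

```text
t 12.95 pos [0.483  0.164  0.1666] F [-0.55  0.9   0.07] w 0.0003 q [ 0.11  0.65  1.51 -0.    1.41 -1.35]
tray-local TCP [-106.    -5.1   26.4] F tray [-0.63  0.83 -0.12] rot err tray [-0.01 -0.04 -0.01]
```

View pics/g1.png

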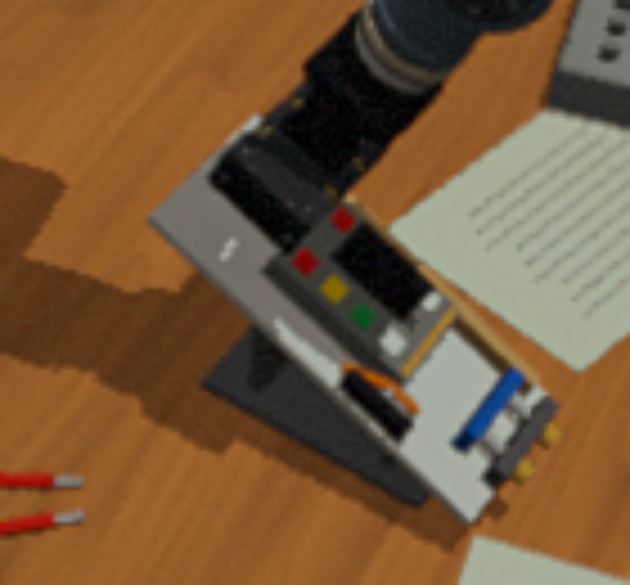

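Call:
step_arm(
  targets=[
    {"dx":-0.004,"dy":0,"dz":0,"rx":0,"ry":0,"rz":0},
    {"dx":-0.008,"dy":0,"dz":0,"rx":0,"ry":0,"rz":0},
    {"dx":-0.011,"dy":0,"dz":0,"rx":0,"ry":0,"rz":0},
    {"dx":-0.014,"dy":0,"dz":0,"rx":0,"ry":0,"rz":0},
    {"dx":-0.017,"dy":0,"dz":0,"rx":0,"ry":0,"rz":0},
  ],
)

```text
time: 13.62
position: [0.4984, 0.162, 0.1595]
tool_rot: [0.053, 0.975, -0.037, -0.211]
ft_force: [-1.2, 0.5, -0.1]
grip_width: -0.0002
```

```bash
python3 -c "
from h import *
st()"
```

```text
t 13.62 pos [0.4984 0.162  0.1595] F [-1.22  0.53 -0.12] w -0.0002 q [ 0.1   0.68  1.48 -0.01  1.41 -1.35]
tray-local TCP [-88.9  -5.   26.3] F tray [-1.12  0.43 -0.59] rot err tray [-0.01 -0.   -0.01]
```

Call:
step_arm(
  targets=[
    {"dx":-0.003,"dy":0,"dz":0,"rx":0,"ry":0,"rz":0},
    {"dx":-0.006,"dy":0,"dz":0,"rx":0,"ry":0,"rz":0},
    {"dx":-0.009,"dy":0,"dz":0,"rx":0,"ry":0,"rz":0},
    {"dx":-0.012,"dy":0,"dz":0,"rx":0,"ry":0,"rz":0},
    {"dx":-0.015,"dy":0,"dz":0,"rx":0,"ry":0,"rz":0},
  ],
)

```text
time: 14.25
position: [0.5121, 0.1602, 0.1533]
tool_rot: [0.053, 0.975, -0.037, -0.211]
ft_force: [-2.1, 1.1, 0.4]
grip_width: 0.0005
```

```bash
python3 -c "
from h import *
st()"
```

```text
t 14.25 pos [0.5121 0.1602 0.1533] F [-2.11  1.06  0.44] w 0.0005 q [ 0.1   0.7   1.45 -0.01  1.42 -1.36]
tray-local TCP [-73.8  -5.   26.2] F tray [-2.21  0.83 -0.42] rot err tray [-0.01  0.01 -0.01]
```

Call:
step_arm(
  targets=[
    {"dx":-0.003,"dy":0,"dz":0,"rx":0,"ry":0,"rz":0},
    {"dx":-0.006,"dy":0,"dz":0,"rx":0,"ry":0,"rz":0},
    {"dx":-0.009,"dy":0,"dz":0,"rx":0,"ry":0,"rz":0},
    {"dx":-0.012,"dy":0,"dz":0,"rx":0,"ry":0,"rz":0},
    {"dx":-0.015,"dy":0,"dz":0,"rx":0,"ry":0,"rz":0},
  ],
)

```text
time: 14.88
position: [0.5259, 0.1584, 0.1471]
tool_rot: [0.053, 0.975, -0.037, -0.211]
ft_force: [-0.9, 0.3, 0.3]
grip_width: 0.0006
```

```bash
python3 - <<'E'
from h import *
st()
for n,(a,b,cc,d),f in(('scene',(60,190,230,370),4.5),):
    c=grab(n,'i'); im=cv2.resize(c['img'][a:b,cc:d],None,fx=f,fy=f)
    cv2.imwrite(f'pics/i_{n}_o.png',im)
E
```

```text
t 14.88 pos [0.5259 0.1584 0.1471] F [-0.94  0.31  0.32] w 0.0006 q [ 0.09  0.72  1.42 -0.01  1.43 -1.36]
tray-local TCP [-58.5  -5.   26.2] F tray [-1.02  0.19 -0.09] rot err tray [-0.01  0.   -0.01]
```

View pics/i_scene_o.png

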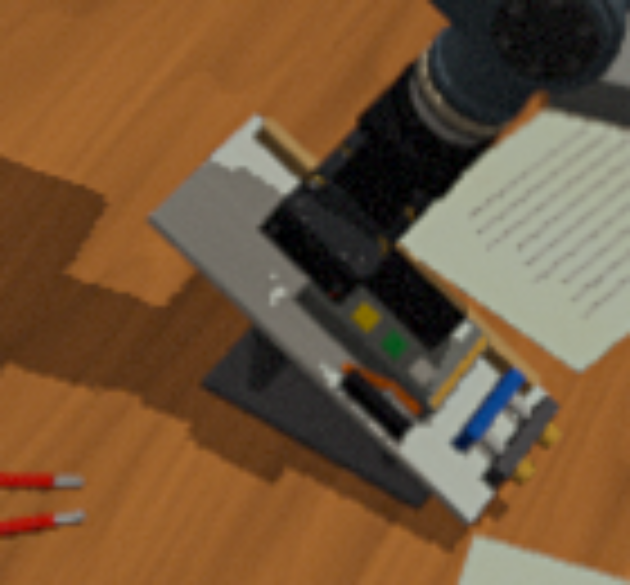

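The brass end is now about 30 mm short of the blue bar (450,385 against 490,410 in the crop), and the panel lies along the rail. Another 12 mm, then small feeling steps.

Call:
step_arm(
  targets=[
    {"dx":-0.003,"dy":0,"dz":0,"rx":0,"ry":0,"rz":0},
    {"dx":-0.006,"dy":0,"dz":0,"rx":0,"ry":0,"rz":0},
    {"dx":-0.009,"dy":0,"dz":0,"rx":0,"ry":0,"rz":0},
    {"dx":-0.011,"dy":0,"dz":0,"rx":0,"ry":0,"rz":0},
    {"dx":-0.012,"dy":0,"dz":0,"rx":0,"ry":0,"rz":0},
  ],
)

```text
time: 15.55
position: [0.5373, 0.1568, 0.142]
tool_rot: [0.053, 0.975, -0.037, -0.21]
ft_force: [-1.2, 0.2, 0.6]
grip_width: 0.0008
```

```bash
python3 -c "
from h import *
st()"
```

```text
t 15.55 pos [0.5373 0.1568 0.142 ] F [-1.19  0.19  0.6 ] w 0.0008 q [ 0.09  0.74  1.39 -0.01  1.44 -1.37]
tray-local TCP [-45.9  -5.1  26.2] F tray [-1.35  0.03  0.06] rot err tray [-0.01 -0.03 -0.  ]
```

Call:
step_arm(
  targets=[
    {"dx":-0.001,"dy":0,"dz":0,"rx":0,"ry":0,"rz":0},
    {"dx":-0.002,"dy":0,"dz":0,"rx":0,"ry":0,"rz":0},
    {"dx":-0.003,"dy":0,"dz":0,"rx":0,"ry":0,"rz":0},
    {"dx":-0.004,"dy":0,"dz":0,"rx":0,"ry":0,"rz":0},
    {"dx":-0.004,"dy":0,"dz":0,"rx":0,"ry":0,"rz":0},
  ],
)

```text
time: 16.18
position: [0.5411, 0.1563, 0.1403]
tool_rot: [0.053, 0.976, -0.037, -0.21]
ft_force: [-0.8, 0.6, 0.1]
grip_width: 0.0005
```

```bash
python3 -c "
from h import *
st()"
```

```text
t 16.18 pos [0.5411 0.1563 0.1403] F [-0.76  0.64  0.11] w 0.0005 q [ 0.09  0.75  1.38 -0.01  1.44 -1.37]
tray-local TCP [-41.7  -5.1  26.2] F tray [-0.81  0.56 -0.18] rot err tray [-0.01 -0.05  0.  ]
```

Call:
step_arm(
  targets=[
    {"dx":-0.0005,"dy":0,"dz":0,"rx":0,"ry":0,"rz":0},
    {"dx":-0.001,"dy":0,"dz":0,"rx":0,"ry":0,"rz":0},
    {"dx":-0.0015,"dy":0,"dz":0,"rx":0,"ry":0,"rz":0},
    {"dx":-0.002,"dy":0,"dz":0,"rx":0,"ry":0,"rz":0},
    {"dx":-0.0025,"dy":0,"dz":0,"rx":0,"ry":0,"rz":0},
  ],
)

```text
time: 16.8
position: [0.5434, 0.156, 0.1393]
tool_rot: [0.053, 0.976, -0.037, -0.21]
ft_force: [-1.2, 0.9, 0.0]
grip_width: 0.0001
```

```bash
python3 -c "
from h import *
st()"
```

```text
t 16.8 pos [0.5434 0.156  0.1393] F [-1.24  0.92  0.03] w 0.0001 q [ 0.09  0.75  1.37 -0.01  1.44 -1.37]
tray-local TCP [-39.2  -5.1  26.2] F tray [-1.25  0.8  -0.44] rot err tray [-0.01 -0.05 -0.  ]
```

Call:
step_arm(
  targets=[
    {"dx":-0.0005,"dy":0,"dz":0,"rx":0,"ry":0,"rz":0},
    {"dx":-0.001,"dy":0,"dz":0,"rx":0,"ry":0,"rz":0},
    {"dx":-0.0015,"dy":0,"dz":0,"rx":0,"ry":0,"rz":0},
    {"dx":-0.002,"dy":0,"dz":0,"rx":0,"ry":0,"rz":0},
    {"dx":-0.0025,"dy":0,"dz":0,"rx":0,"ry":0,"rz":0},
  ],
)

```text
time: 17.42
position: [0.5457, 0.1557, 0.1382]
tool_rot: [0.053, 0.975, -0.037, -0.21]
ft_force: [-0.8, 0.5, 0.9]
grip_width: 0.0003
```

```bash
python3 - <<'E'
from h import *
st()
for n,(a,b,cc,d),f in(('scene',(60,190,230,370),4.5),):
    c=grab(n,'j'); im=cv2.resize(c['img'][a:b,cc:d],None,fx=f,fy=f)
    cv2.imwrite(f'pics/j_{n}_o.png',im)
E
```

```text
t 17.43 pos [0.5457 0.1557 0.1382] F [-0.76  0.5   0.86] w 0.0003 q [ 0.09  0.76  1.37 -0.01  1.45 -1.37]
tray-local TCP [-36.7  -5.1  26.2] F tray [-1.1   0.35  0.49] rot err tray [-0.01 -0.05  0.  ]
```

View pics/j_scene_o.png

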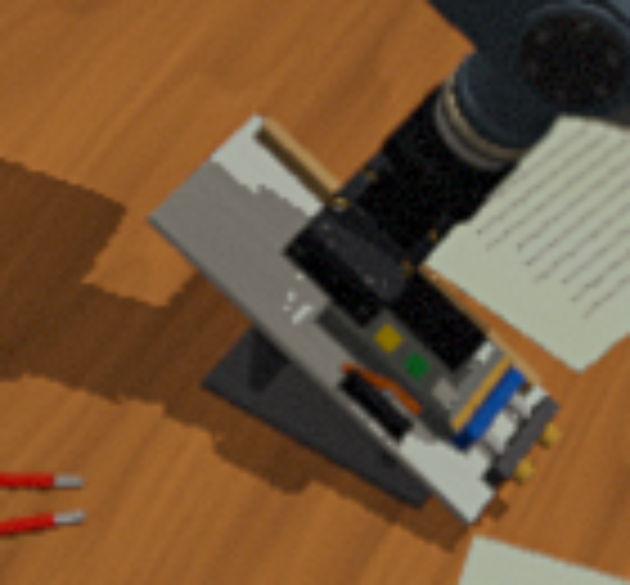

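The brass end is a few mm from the blue bar. Steps of 1 mm from here.

Call:
step_arm(
  targets=[
    {"dx":-0.0002,"dy":0,"dz":0,"rx":0,"ry":0,"rz":0},
    {"dx":-0.0004,"dy":0,"dz":0,"rx":0,"ry":0,"rz":0},
    {"dx":-0.0006,"dy":0,"dz":0,"rx":0,"ry":0,"rz":0},
    {"dx":-0.0008,"dy":0,"dz":0,"rx":0,"ry":0,"rz":0},
    {"dx":-0.001,"dy":0,"dz":0,"rx":0,"ry":0,"rz":0},
  ],
)

```text
time: 18.1
position: [0.5468, 0.1555, 0.1378]
tool_rot: [0.053, 0.976, -0.037, -0.21]
ft_force: [-1.7, -0.4, -0.3]
grip_width: 0.0003
```

```bash
python3 -c "
from h import *
st()"
```

```text
t 18.1 pos [0.5468 0.1555 0.1378] F [-1.68 -0.41 -0.27] w 0.0003 q [ 0.09  0.76  1.37 -0.01  1.45 -1.37]
tray-local TCP [-35.5  -5.1  26.2] F tray [-1.36 -0.53 -0.97] rot err tray [-0.01 -0.06  0.  ]
```

Call:
step_arm(
  targets=[
    {"dx":-0.0002,"dy":0,"dz":0,"rx":0,"ry":0,"rz":0},
    {"dx":-0.0004,"dy":0,"dz":0,"rx":0,"ry":0,"rz":0},
    {"dx":-0.0006,"dy":0,"dz":0,"rx":0,"ry":0,"rz":0},
    {"dx":-0.0008,"dy":0,"dz":0,"rx":0,"ry":0,"rz":0},
    {"dx":-0.001,"dy":0,"dz":0,"rx":0,"ry":0,"rz":0},
  ],
)

```text
time: 18.73
position: [0.5477, 0.1554, 0.1374]
tool_rot: [0.053, 0.976, -0.037, -0.21]
ft_force: [-1.6, -0.6, 0.2]
grip_width: 0.0006
```

```bash
python3 -c "
from h import *
st()"
```

```text
t 18.73 pos [0.5477 0.1554 0.1374] F [-1.64 -0.62  0.2 ] w 0.0006 q [ 0.09  0.76  1.36 -0.01  1.45 -1.37]
tray-local TCP [-34.5  -5.1  26.3] F tray [-1.49 -0.78 -0.53] rot err tray [-0.02 -0.07 -0.  ]
```

Call:
step_arm(
  targets=[
    {"dx":-0.0002,"dy":0,"dz":0,"rx":0,"ry":0,"rz":0},
    {"dx":-0.0004,"dy":0,"dz":0,"rx":0,"ry":0,"rz":0},
    {"dx":-0.0006,"dy":0,"dz":0,"rx":0,"ry":0,"rz":0},
    {"dx":-0.0008,"dy":0,"dz":0,"rx":0,"ry":0,"rz":0},
    {"dx":-0.001,"dy":0,"dz":0,"rx":0,"ry":0,"rz":0},
  ],
)

```text
time: 19.35
position: [0.5482, 0.1553, 0.1371]
tool_rot: [0.053, 0.975, -0.037, -0.211]
ft_force: [-3.0, 1.0, 2.9]
grip_width: 0.0005
```

```bash
python3 -c "
from h import *
st()"
```

```text
t 19.35 pos [0.5482 0.1553 0.1371] F [-2.95  1.01  2.88] w 0.0005 q [ 0.09  0.76  1.36 -0.01  1.45 -1.37]
tray-local TCP [-33.9  -5.1  26.2] F tray [-3.97  0.47  1.45] rot err tray [-0.01 -0.   -0.  ]
```

Call:
step_arm(
  targets=[
    {"dx":-0.0002,"dy":0,"dz":0,"rx":0,"ry":0,"rz":0},
    {"dx":-0.0004,"dy":0,"dz":0,"rx":0,"ry":0,"rz":0},
    {"dx":-0.0006,"dy":0,"dz":0,"rx":0,"ry":0,"rz":0},
    {"dx":-0.0008,"dy":0,"dz":0,"rx":0,"ry":0,"rz":0},
    {"dx":-0.001,"dy":0,"dz":0,"rx":0,"ry":0,"rz":0},
  ],
)

```text
time: 19.98
position: [0.5482, 0.1553, 0.1371]
tool_rot: [0.053, 0.975, -0.037, -0.212]
ft_force: [-5.6, 1.0, 5.4]
grip_width: 0.0004
```

```bash
python3 -c "
from h import *
st()"
```

```text
t 19.98 pos [0.5482 0.1553 0.1371] F [-5.65  1.02  5.4 ] w 0.0004 q [ 0.09  0.76  1.36 -0.01  1.45 -1.37]
tray-local TCP [-33.9  -5.1  26.2] F tray [-7.43 -0.    2.61] rot err tray [ 0.    0.12 -0.01]
```

Stop contact: the force rises from about 1.5 N to 4 N to 7.4 N while the tool stays still. One slightly firmer press, still below 15 N, to seat it.

Call:
step_arm(
  targets=[
    {"dx":-0.0006,"dy":0,"dz":0,"rx":0,"ry":0,"rz":0},
    {"dx":-0.0008,"dy":0,"dz":0,"rx":0,"ry":0,"rz":0},
    {"dx":-0.001,"dy":0,"dz":0,"rx":0,"ry":0,"rz":0},
    {"dx":-0.0012,"dy":0,"dz":0,"rx":0,"ry":0,"rz":0},
    {"dx":-0.0012,"dy":0,"dz":0,"rx":0,"ry":0,"rz":0},
  ],
)

```text
time: 20.6
position: [0.5483, 0.1553, 0.1371]
tool_rot: [0.053, 0.975, -0.037, -0.213]
ft_force: [-5.4, 0.3, 6.0]
grip_width: 0.0006
```

```bash
python3 -c "
from h import *
st()"
```

```text
t 20.6 pos [0.5483 0.1553 0.1371] F [-5.36  0.29  5.96] w 0.0006 q [ 0.09  0.76  1.36 -0.01  1.46 -1.37]
tray-local TCP [-33.8  -5.1  26.3] F tray [-7.32 -0.76  3.21] rot err tray [ 0.02  0.28 -0.02]
```

Call:
step_arm(
  targets=[
    {"dx":0.001,"dy":0,"dz":0,"rx":0,"ry":0,"rz":0},
    {"dx":0.003,"dy":0,"dz":0,"rx":0,"ry":0,"rz":0},
    {"dx":0.008,"dy":0,"dz":0,"rx":0,"ry":0,"rz":0},
    {"dx":0.02,"dy":0,"dz":-0.005,"rx":0,"ry":0,"rz":0},
    {"dx":0.03,"dy":0,"dz":-0.02,"rx":0,"ry":0,"rz":0},
  ],
)

```text
time: 21.22
position: [0.5285, 0.16, 0.1681]
tool_rot: [0.053, 0.975, -0.038, -0.214]
ft_force: [1.0, -0.3, 0.0]
grip_width: 0.0003
```

Call:
step_arm(
  targets=[
    {"dx":0.01,"dy":0,"dz":-0.04,"rx":0,"ry":0,"rz":0},
    {"dx":0.02,"dy":0,"dz":-0.08,"rx":0,"ry":0,"rz":0},
    {"dx":0.03,"dy":-0.02,"dz":-0.13,"rx":0,"ry":0,"rz":0},
    {"dx":0.04,"dy":-0.06,"dz":-0.16,"rx":0,"ry":0,"rz":0},
    {"dx":0.04,"dy":-0.11,"dz":-0.16,"rx":0,"ry":0,"rz":0},
  ],
)

```text
time: 21.85
position: [0.5515, 0.0636, 0.3447]
tool_rot: [0.052, 0.976, -0.038, -0.209]
ft_force: [-0.4, -0.0, -0.4]
grip_width: 0.0005
```

Call:
step_arm(
  targets=[
    {"dx":0,"dy":-0.05,"dz":0,"rx":0,"ry":0,"rz":0},
    {"dx":0,"dy":-0.1,"dz":0,"rx":0,"ry":0,"rz":0},
    {"dx":0,"dy":-0.15,"dz":0,"rx":0,"ry":0,"rz":0},
    {"dx":0,"dy":-0.2,"dz":0,"rx":0,"ry":0,"rz":0},
    {"dx":0,"dy":-0.2,"dz":0,"rx":0,"ry":0,"rz":0},
  ],
)

```text
time: 22.48
position: [0.5338, -0.1379, 0.3654]
tool_rot: [0.055, 0.976, -0.038, -0.208]
ft_force: [0.5, 0.2, -1.6]
grip_width: 0.0005
```

```bash
python3 - <<'E'
from h import *
st()
for n,(a,b,cc,d),f in(('scene',(75,175,265,365),6),('top',(120,220,95,195),6)):
    c=grab(n,'k'); im=cv2.resize(c['img'][a:b,cc:d],None,fx=f,fy=f,interpolation=cv2.INTER_CUBIC); cv2.imwrite(f'pics/k_{n}.png',im)
    X=cloud(c); L=(X-OT)@RT*1000
    hv=cv2.cvtColor(c['img'],cv2.COLOR_BGR2HSV)
    m=(abs(L[...,2]-20.5)<2.5)&(L[...,1]>-60)&(L[...,1]<42)&(L[...,0]>-70)&(L[...,0]<118)&~((hv[...,0]>100)&(hv[...,0]<130)&(hv[...,1]>120))
    print(n,[np.percentile(L[m][:,i],[1,50,99]).round(1).tolist() for i in range(3)],m.sum())
    bm=(hv[...,0]>100)&(hv[...,0]<130)&(hv[...,1]>120)&(abs(L[...,0]-110)<30)&(abs(L[...,1])<60)
    if bm.sum(): print(' blue',[np.percentile(L[bm][:,i],[2,50,98]).round(1).tolist() for i in range(3)],bm.sum())
E
```

```text
t 22.48 pos [ 0.5338 -0.1379  0.3654] F [ 0.51  0.24 -1.61] w 0.0005 q [-0.36  0.5   1.21 -0.2   1.82 -1.82]
tray-local TCP [-104.6 -318.9  212.9] F tray [ 1.09  0.44 -1.24] rot err tray [ 0.03 -0.33  0.21]
scene [[-21.4, 44.0, 107.5], [-45.4, -14.7, 37.9], [18.1, 20.6, 23.0]] 455
 blue [[108.1, 113.3, 118.5], [-41.6, -7.0, 36.2], [8.9, 22.9, 25.8]] 68
top [[-20.1, 42.1, 107.6], [-38.3, -0.5, 41.8], [18.1, 20.8, 22.9]] 448
 blue [[106.3, 110.9, 116.6], [-24.5, 9.5, 37.9], [20.4, 24.5, 27.0]] 62
```

View pics/k_scene.png

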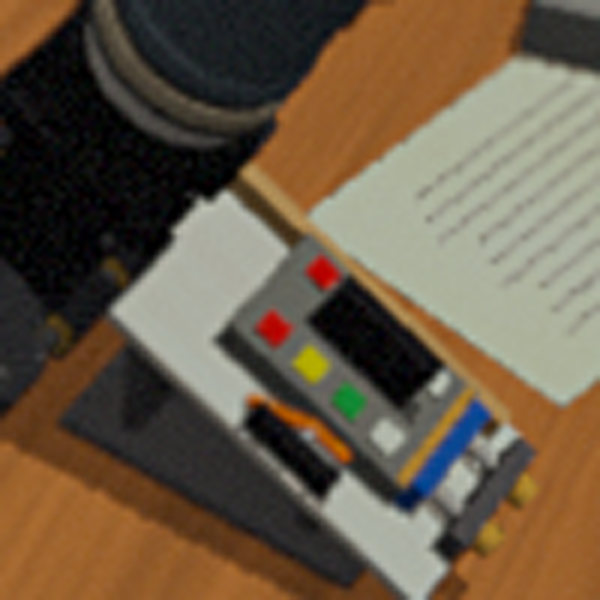

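View pics/k_top.png

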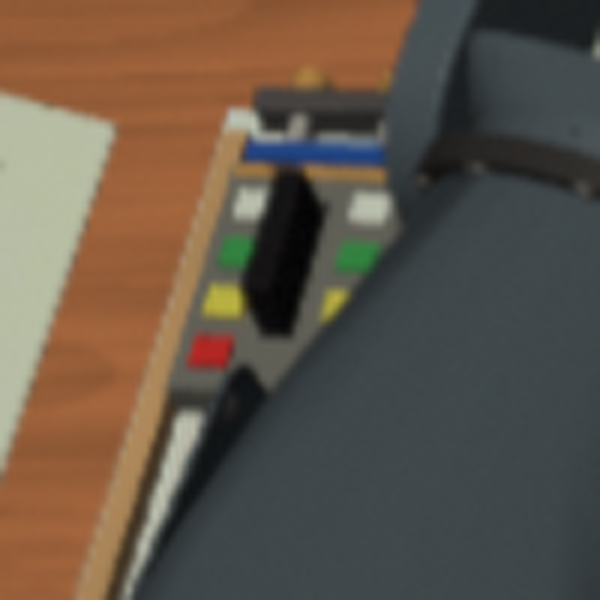

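The brass lies flush on the blue bar in both views ((440,440) scene, (315,165) top). Next, a check of the edge along the rail.

```bash
python3 - <<'E'
from h import *
for n in('top','scene'):
    c=load('k',n); Rw=c['R'].T;o=-Rw@c['t']; nz=RT[:,2]
    hsv=cv2.cvtColor(c['img'],cv2.COLOR_BGR2HSV)
    # rows of constant tray x on plane z=20: sample profile along y
    for x in(-15,0,20,40,60,80,95):
        ys=np.arange(36,56,1.0); row=[]
        for y in ys:
            u,v=proj(c,tray([x,y,20.])); p=cv2.getRectSubPix(c['img'].astype(np.float32),(1,1),(float(u),float(v)))[0,0]; row.append(p)
        row=np.array(row); s=row[:,2]-row[:,0]  # R-B : wood high
        thr=(s[:3].mean()+s.max())/2; i=np.argmax(s>thr)
        print(n,x,'wood starts y(z=20)',ys[i],'R-B',s[::2].astype(int).tolist())
E
```

```text
top -15 wood starts y(z=20) 46.0 R-B [12, 11, 11, 11, 24, 48, 75, 80, 81, 78]
top 0 wood starts y(z=20) 36.0 R-B [130, 106, 44, 23, 28, 55, 72, 79, 80, 76]
top 20 wood starts y(z=20) 36.0 R-B [85, 66, 30, 19, 25, 44, 70, 78, 78, 73]
top 40 wood starts y(z=20) 46.0 R-B [13, 14, 14, 13, 27, 48, 74, 78, 78, 77]
top 60 wood starts y(z=20) 46.0 R-B [-9, -4, 1, 10, 19, 44, 68, 76, 76, 73]
top 80 wood starts y(z=20) 46.0 R-B [12, 12, 11, 14, 23, 52, 70, 77, 77, 70]
top 95 wood starts y(z=20) 47.0 R-B [14, 13, 13, 15, 23, 45, 69, 76, 78, 76]
scene -15 wood starts y(z=20) 47.0 R-B [3, 2, 3, 6, 18, 38, 59, 74, 70, 50]
scene 0 wood starts y(z=20) 36.0 R-B [168, 148, 116, 72, 46, 41, 59, 70, 70, 50]
scene 20 wood starts y(z=20) 46.0 R-B [-1, -2, 0, 12, 33, 57, 76, 87, 94, 89]
scene 40 wood starts y(z=20) 47.0 R-B [-1, 0, 0, 4, 25, 49, 74, 86, 91, 98]
scene 60 wood starts y(z=20) 47.0 R-B [-1, -2, -4, 2, 19, 41, 63, 76, 85, 93]
scene 80 wood starts y(z=20) 47.0 R-B [0, 0, 1, 8, 22, 45, 65, 81, 89, 96]
scene 95 wood starts y(z=20) 48.0 R-B [3, 4, 4, 6, 11, 32, 56, 76, 88, 96]
```

The grey meets the wood at the same y (about 46 mm) all along the edge and in both views, so there is no gap or skew. Handing in.

```bash
python3 -c "
from h import *
st(); print(robot.hand_in())"
```

```text
t 22.57 pos [ 0.534  -0.1347  0.3648] F [1.03 0.25 0.32] w 0.0005 q [-0.35  0.5   1.21 -0.2   1.82 -1.82]
tray-local TCP [-104.6 -315.7  212.5] F tray [0.77 0.3  0.74] rot err tray [-0.   -0.26 -0.04]
the job is handed in; nothing more can be done
None
```

The smaller panel (130 x 90 mm) is home on the tray, against the blue stop bar and along the wooden rail. I handed the job in at 22.6 s; no verdict was reported.

- **How it went:** I gripped the panel by its handle and laid it flat at the top of the tray, brass end downhill. It slid by itself until the guide held it with the brass end at x ≈ +49 mm. I then pushed it down with the closed fingers behind its uphill end.
- **Finding the stop:** The push took about 1 to 2 N until the tool stopped moving, then rose to 7.4 N. That is the highest force I read against the stop; readings came only at the end of each move.
- **Last checks:** In both camera views the brass end is at x ≈ 107.5 mm, flush on the bar, whose face measures 106 to 108 mm. The rail-side edge meets the wood evenly along its length, with no gap or skew visible. The robot is clear of everything.
- **Not matching or not checked:**
  - The guide push was at or below the 2 to 8 N you gave.
  - The tray surface was felt about 1 mm higher than the images showed, within calibration.
  - The bystander objects were not measured again, but the arm's path stayed clear of them.

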